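# Start up the bench wire stripper at its rocker and middle key

## Task

Start up the wire stripper, pressing gently with the fingertips only: first switch it on by pushing the raised half of its power rocker right down, then press the middle of the three keys below the display fully down, keep it down for at least a second and let it come up again. Leave the rocker on, do not press the keys to the left and right, do not shift or lift the dish, spool, jar or screwdriver, and finish clear of everything.

Things in the scene. Friction and masses are not known exactly. Their poses are not given: they have to be found in the camera images.
- stripper: wire stripper, white case with blue bands, fixed to the bench; 150 mm deep (x), 380 long (y), flat deck 80 above the bench. Origin: centre of underside; x runs from its front (robot side) to its back, y to its left end. On the deck, (x, y) in mm: metal stripping head 38 tall (0, 142), black display 32 x 74 (34, -40), keys in front of it (-15; -8, -40, -72), rocker near the right end (-15, -145).
- power_rocker (a joint): V-shaped black switch 30 mm long (along stripper x), 20 wide, on a bezel 2 mm above the deck. In rad: 0 off, near (front) half level, far half raised; 0.32 on, far half level, near half raised. Its stiff pivot stays where it is left; about 3 N on the raised end moves it. Pressed down until its face is level, 6 mm above the deck, the far half meets its rigid stop, fully on.
- rocker_raised (a point): point on top of the rocker's far half (raised when off), mid-width, 12 mm behind the pivot line (towards stripper +x) and 3 mm short of that half's outer edge; a good place to press. It moves with the rocker: 9.6 mm above the deck when off, 6 mm when on.
- key_left (a joint): left key of the row (towards the stripper's +y), travel in m: 0 = up, 0.004 = fully down. Must be left alone.
- key_middle (a joint): middle key of the row, white square cap 16 x 16 mm, top face 7 mm above the deck when up, 3 mm when fully down; keys stand 32 mm apart, centre to centre. Travel in m: 0 up, 0.004 fully down. Spring return: 1.8 N starts it moving, 4.2 N holds it fully down on a rigid stop. It counts as down beyond 0.003. More than 35 N anywhere on the stripper is rough handling.
- key_right (a joint): right key of the row (towards the stripper's -y), same as the others: 0 = up, 0.004 = fully down. Must be left alone.
- key_left_top (a point): centre of the left key's top face
- key_middle_top (a point): centre of the middle key's top face; it goes down with the key
- key_right_top (a point): centre of the right key's top face
- dish: loose open steel dish, 48 mm across, 22 mm tall, standing on the stripper's deck between the display and the stripping head; origin: centre of its underside. Must be left alone.
- spool: loose wire spool standing on its flange on the bench in front of the stripper, 66 mm across, 43 mm tall; origin: centre of its underside. Must be left alone.
- jar: loose glass jar with a black cap on the bench in front of the stripper, 48 mm across, 58 mm tall; origin: centre of its underside. Must be left alone.
- screwdriver: loose screwdriver lying on the bench behind the stripper, 160 mm long; origin: on the bench under its middle. Must be left alone.

How it is judged:
On the way, in this order (a step that is already met when the one before it is completed fails the run):
1. the power rocker is switched fully on (value of joint power_rocker above 0.27 rad and value of joint key_middle below 0.001 m), for 0.2 s.
2. the middle key is held down for a second with the stripper on (value of joint key_middle above 0.003 m and value of joint power_rocker above 0.27 rad), for 0.9 s.
At the end, for the whole second after the job is handed in: the rocker is on (beyond 0.27 of 0.32 rad), all three keys are up again (within 1 mm), and dish, spool and jar (10 mm) and screwdriver (15 mm) are where they were (all of step 1 and value of joint each of key_left, key_right below 0.001 m and distance of each of dish, spool, jar from where it was at the start of the episode below 0.01 m and distance of screwdriver from where it was at the start of the episode below 0.015 m); the robot touches nothing.
It fails at once if a key beside the middle one is pressed (more than 1 mm) (value of joint any of key_left, key_right above 0.001 m).
It fails at once if the middle key is pressed while the stripper is off (value of joint key_middle above 0.003 m and value of joint power_rocker below 0.16 rad).
It fails at once if the stripper is pressed roughly (harder than 35 N) (contact force between any of the fingers, the arm and stripper above 35 N).
It fails at once if the dish, spool, jar or screwdriver is shifted or lifted (distance of any of dish, spool, jar from where it was at the start of the episode above 0.01 m or distance of screwdriver from where it was at the start of the episode above 0.015 m).
It also fails if it takes over 38 s, if anything falls off the work surface, if the arm or the gripper's body presses on something with over 40 N, if the wrist force passes 120 N, or if a joint passes its speed limit or range.

## Robot

A 6-joint arm with a two-finger parallel gripper is mounted at the origin on the work surface. World frame = base frame: x ahead of the robot, y to its left, z up, the work surface at z = 0. Lengths are in m, angles in rad, forces in N, time in s.
With the tool pointing down it reaches from about 0.35 to 0.85 m from the base axis. Payload 8.1 kg.
Tool frame: the origin (TCP) lies where the fingers leave the gripper's body, on its centre line; the fingertips stand 84 mm ahead of it and the grasp point (between the pads) lies 65 mm ahead of it; z points along the fingers, y is the line along which they close (so a half turn about z gives the same grasp; the last joint's range is limited). The gripper opens to 93 mm and grips with 3 to 60 N. Pads are 15 mm wide; open, the fingers measure 128 mm over their backs; the gripper's body (75 mm by 188 mm) begins 65 mm behind the grasp point.
Start: joints at [1.065, 0.13, 1.488, -0, 1.523, -0.085], TCP at [0.245, 0.548, 0.303] pointing down, gripper open.
Joint ranges: [-2.96, 2.96], [-0.89, 2.26], [0.02, 2.5], [-1.34, 4.48], [0, 2.73], [-2.66, 2.66]. Speed limits (rad/s): [2.39, 2.39, 2.79, 3.14, 3.14, 3.14].

## Interface

Orientations are given as a rotation vector (axis times angle).
In Python, from plant import robot gives the robot as it stands.
- The arm moves only by the shell command python3 -m jog 'ROWS' [FORCE]. ROWS is text: rows parted by semicolons, each of 5 numbers parted by spaces: the opening, from 0 (shut) to 1 (fully open), then the shift along the tool's x, y, z in m, then the turn about the tool's z in degrees. A call has 1 to 10 rows; each row shifts and turns the commanded pose from where the row before left it, along the tool's axes as they then stand; what a row does not reach is not made up. A row lasts 1/12 s, in which the tool goes at most 41.7 mm and 7.16 degrees, less where a joint would pass 70% of its speed; a pose out of reach is approached as far as the arm can. A call with a gripper value outside its range is refused whole. The fingers move at their own pace and stop on an object; FORCE is the grip in N (left out, the last holds). Time passes only in rows, so rows that do not move let the fingers close. It gives the time, the measured TCP pose, the force, the opening and the grip force at its end, in the units of the state.
- robot.read_state(): the state, without advancing time (a new reading comes with each control period).
- robot.read_camera(name): name is "scene" or "top" or "wrist"; returns a dict with "color" (480x640x3 uint8, red, green, blue), "intrinsics" (3x3 intrinsics, pixels), "pose" (4x4, takes a point from camera to world coordinates); the wrist camera has in their place "tool_from_camera" (4x4, takes a point from camera to tool coordinates, whose origin is the TCP and whose axes are the flange's). Camera axes: x right, y down, z forward; pixel columns grow to the right and rows downward; lengths in m; the calibration is good to about 2 mm. The wrist camera is an equidistant fisheye: a pixel r from the principal point sees the ray r / f radians off the axis. A picture is of the moment at which its call begins: read the wrist's pose just before it. There is no depth.
- robot.close_job(): hands the job in; it is judged then, once.
The state is a dict: "t": time; "q": joint angles; "dq": joint speeds; "joint_torque": joint torques, N m; "tool_pos": TCP position; "orientation": TCP orientation; "force": force on the tool from outside, world axes, zero at the start; "wrist_torque": the same for the moment, N m; "opening": finger opening in m; "gripper_force": force on a finger pad.
Only numpy, scipy, OpenCV 4.12 (cv2) and the standard library are available. Lean on these libraries where they do the work, as an engineer would, in place of code of your own. Each camera call takes 0.05 s, during which the arm holds its last target. There are 200 camera calls.

## Working session

There is one attempt and no reset: what is moved stays moved. The work goes in short steps, Python scripts to look and compute and a shell command to move; the robot and the scene stay as the last step left them, time stands still between calls to the robot, and variables do not carry over. Pictures are saved under pics/ and viewed, at most 10 in all, crops included, and the job is handed in when it is done.

```bash
mkdir -p pics; ls; python3 - <<'E'
from plant import robot
import cv2,numpy as np
s=robot.read_state();print(s)
for n in("top","scene"):
    c=robot.read_camera(n);cv2.imwrite(f"pics/{n}1.png",c["color"][:,:,::-1]);print(n,c["intrinsics"],c["pose"])
E
```

```text
pics
{'t': 0.0, 'q': array([ 1.06459200e+00,  1.31131872e-01,  1.48926079e+00, -1.87826956e-06,
        1.52301709e+00, -8.54147274e-02]), 'dq': array([-0.00152988,  0.00088943,  0.00178854, -0.00142877, -0.00120177,
        0.00088696]), 'joint_torque': array([-5.02570892e-04, -5.59856057e+01, -4.91745114e+01,  7.65508530e-02,
        3.59406089e-02, -1.16504293e-04]), 'tool_pos': array([0.24487488, 0.5473008 , 0.30171497]), 'orientation': array([-6.55998450e-01, -3.07179854e+00,  2.73072970e-03]), 'force': array([0.48432408, 0.13120353, 0.09657075]), 'wrist_torque': array([-0.03079039,  0.02257378,  0.01520649]), 'gripper_force': 0.0, 'opening': 0.09312981820579962}
top [[508.81940241   0.         321.61853108]
 [  0.         508.81940241 239.66743598]
 [  0.           0.           1.        ]] [[ 0.01477197 -0.99389469  0.10933955  0.44331014]
 [-0.99986967 -0.01397061  0.00809151  0.03410678]
 [-0.00651456 -0.10944483 -0.99397152  0.8784361 ]
 [ 0.          0.          0.          1.        ]]
scene [[459.25418423   0.         323.30676008]
 [  0.         459.25418423 242.49678492]
 [  0.           0.           1.        ]] [[ 0.86363768  0.36233263 -0.35049254  0.79684286]
 [ 0.50380411 -0.6446986   0.57493056 -0.35605163]
 [-0.01764595 -0.67311127 -0.73933067  0.60212046]
 [ 0.          0.          0.          1.        ]]
```

View pics/top1.png

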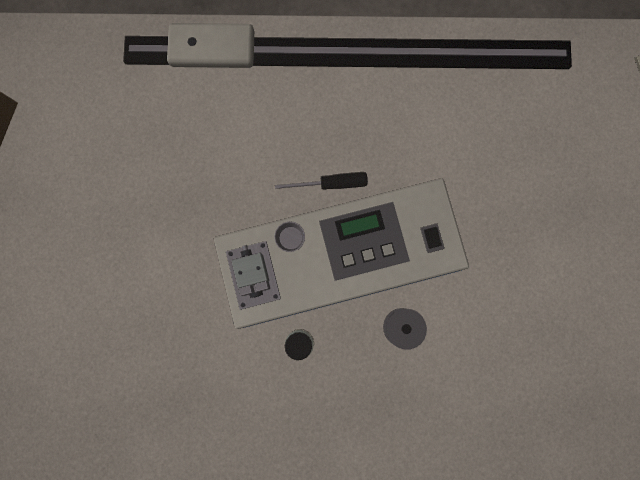

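View pics/scene1.png

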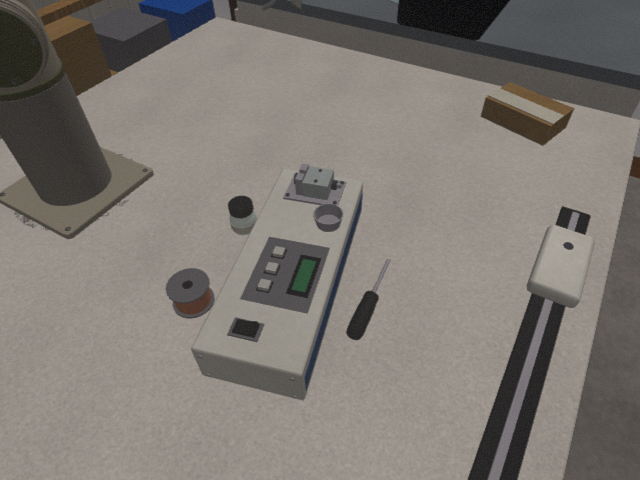

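The top view shows the keys at (348,260), (368,255) and (388,250), and the rocker at (432,238). In the scene view the keys are at (279,252), (272,268) and (264,286), with the rocker at (245,328). Next I'll triangulate these points.

```bash
cat > h.py <<'E'
import numpy as np,cv2
def blob(img,p,bright,win=11,thr=None):
    g=cv2.cvtColor(img,cv2.COLOR_RGB2GRAY)
    x,y=p;w=g[y-win:y+win+1,x-win:x+win+1]
    t,_=cv2.threshold(w,0,255,cv2.THRESH_OTSU)
    t=thr or t
    m=((w>t) if bright else (w<t)).astype(np.uint8)
    n,l,s,c=cv2.connectedComponentsWithStats(m)
    k=l[win,win]
    return c[k]+[x-win,y-win],s[k,4]
def ray(c,p):
    d=np.linalg.inv(c["intrinsics"])@[*p,1];T=c["pose"];d=T[:3,:3]@d
    return T[:3,3],d/np.linalg.norm(d)
def tri(rs):
    A=sum(np.eye(3)-np.outer(d,d) for o,d in rs);b=sum((np.eye(3)-np.outer(d,d))@o for o,d in rs)
    P=np.linalg.solve(A,b);return P,[np.linalg.norm((np.eye(3)-np.outer(d,d))@(P-o)) for o,d in rs]
def plane(r,z): return r[0]+r[1]*(z-r[0][2])/r[1][2]
E
python3 - <<'E'
from plant import robot
from h import *
t=robot.read_camera("top");s=robot.read_camera("scene")
np.set_printoptions(precision=4,suppress=True)
P={}
for n,a,b,br,z in(("kl",(348,260),(279,252),1,.087),("km",(368,255),(272,268),1,.087),("kr",(388,250),(264,286),1,.087),("rk",(433,237),(245,328),0,.088)):
    pa,na=blob(t["color"],a,br,10 if br else 14);pb,nb=blob(s["color"],b,br,9 if br else 14)
    ra,rb=ray(t,pa),ray(s,pb);q,e=tri([ra,rb]);P[n]=q
    print(n,pa,na,pb,nb,q,np.array(e),plane(ra,z),plane(rb,z))
# deck corners
C=[plane(ray(t,p),.08) for p in((215,237),(444,179),(468,267),(236,328))];C=np.array(C);print(C)
print(np.linalg.norm(C[0]-C[1]),np.linalg.norm(C[1]-C[2]))
y=P["kl"]-P["kr"];print("yaw from keys",np.degrees(np.arctan2(-y[0],y[1])),np.linalg.norm(y))
for a,b in((0,1),(3,2)):
    y=C[a]-C[b];print(np.degrees(np.arctan2(-y[0],y[1])))
y=P["km"]-P["rk"];print(y,np.linalg.norm(y[:2]))
for n,p,z in(("spool",(405,328),.043),("jar",(298,346),.058),("dish",(290,236),.102)):print(n,plane(ray(t,p),z))
E
```

```text
kl [347.8632 259.4842] 95 [278.4198 250.0123] 81 [ 0.5003 -0.0006  0.0852] [0.0004 0.0004] [ 0.4999 -0.0008  0.087 ] [ 0.5017 -0.0016  0.087 ]
km [367.6316 254.1684] 95 [271.4828 266.046 ] 87 [ 0.509  -0.0314  0.0852] [0.0003 0.0003] [ 0.5086 -0.0315  0.087 ] [ 0.5103 -0.0324  0.087 ]
kr [387.4316 249.0526] 95 [264.0426 283.234 ] 94 [ 0.5175 -0.0624  0.0849] [0.0004 0.0004] [ 0.5171 -0.0624  0.087 ] [ 0.519  -0.0634  0.087 ]
rk [432.2143 237.8463] 462 [245.3278 329.2759] 540 [ 0.5369 -0.1337  0.0791] [0.0004 0.0004] [ 0.5355 -0.1321  0.088 ] [ 0.5416 -0.1372  0.088 ]
[[ 0.533   0.2093  0.08  ]
 [ 0.6314 -0.1534  0.08  ]
 [ 0.4913 -0.1893  0.08  ]
 [ 0.3915  0.1713  0.08  ]]
0.37580229976368745 0.14459685689028284
yaw from keys 15.57645618176436 0.06412616885102534
15.170408977241296
15.470182553538864
[-0.0278  0.1022  0.0061] 0.10595043142821135
spool [ 0.3932 -0.0962  0.043 ]
jar [0.3634 0.0757 0.058 ]
dish [0.5337 0.0891 0.102 ]
```

```bash
python3 -m jog '0 0 0 0 7;0 0 0 0 7;0 0 0 0 7;0 0 0 0 7;0 0 0 0 7;0 0 0 0 7;0 0 0 0 7;0 0 0 0 1.5' 10
python3 -m jog '0 -0.03 0.005 0 0;0 -0.03 0.005 0 0;0 -0.03 0.005 0 0;0 -0.03 0.005 0 0;0 -0.03 0.005 0 0;0 -0.03 0.005 0 0;0 -0.03 0.005 0 0;0 -0.03 0.005 0 0;0 -0.03 0.005 0 0;0 -0.03 0.005 0 0'
python3 -m jog '0 -0.03 0.005 0 0;0 -0.03 0.005 0 0;0 -0.03 0.005 0 0;0 -0.03 0.005 0 0;0 -0.03 0.005 0 0;0 -0.03 0.005 0 0;0 -0.03 0.005 0 0;0 -0.03 0.005 0 0;0 -0.03 0.005 0 0;0 0 0 0 0'
cat >> h.py <<'E'
from scipy.spatial.transform import Rotation as R
def todo(s,tgt,yaw):
    """tool-axis shift to bring TCP to tgt, and turn so tool y lies at yaw deg"""
    M=R.from_rotvec(s["orientation"]).as_matrix();a=np.degrees(np.arctan2(M[1,1],M[0,1]))
    return M.T@(np.array(tgt)-s["tool_pos"]),a-yaw
def wray(c,s,p):
    K=c["intrinsics"];v=np.array([(p[0]-K[0,2])/K[0,0],(p[1]-K[1,2])/K[1,1]]);r=np.linalg.norm(v)
    d=np.r_[v/r*np.sin(r),np.cos(r)];M=R.from_rotvec(s["orientation"]).as_matrix();T=c["tool_from_camera"]
    return s["tool_pos"]+M@T[:3,3],M@T[:3,:3]@d
def wproj(c,s,P):
    M=R.from_rotvec(s["orientation"]).as_matrix();T=c["tool_from_camera"];K=c["intrinsics"]
    q=T[:3,:3].T@(M.T@(np.array(P)-s["tool_pos"])-T[:3,3]);h=np.hypot(q[0],q[1]);r=np.arctan2(h,q[2])
    return q[:2]/h*r*[K[0,0],K[1,1]]+K[:2,2]
E
python3 - <<'E'
from plant import robot
from h import *
s=robot.read_state();c=robot.read_camera("wrist");cv2.imwrite("pics/w1.png",c["color"][:,:,::-1])
print(s["t"],s["tool_pos"],s["opening"],todo(s,[.5544,-.1278,.204],15.5))
for n,P in dict(kl=(.5003,-.0006,.087),km=(.509,-.0314,.087),kr=(.5175,-.0624,.087),rk=(.537,-.1326,.086)).items():print(n,wproj(c,s,P))
E
```

```text
t: 0.87
tool_pos: [0.245, 0.5476, 0.3024]
orientation: [1.913, 2.492, -0.001]
force: [0.3, 0.1, 0.2]
opening: 0.0442
gripper_force: 0.0
t: 1.7
tool_pos: [0.3731, 0.2703, 0.3027]
orientation: [1.904, 2.499, 0.0]
force: [0.5, -0.1, 0.5]
opening: 0.0004
gripper_force: 0.0
t: 2.53
tool_pos: [0.4892, 0.0192, 0.3025]
orientation: [1.908, 2.494, -0.002]
force: [0.2, -0.2, 0.1]
opening: 0.0004
gripper_force: 0.0
2.5333 [0.4891901  0.01920906 0.3025418 ] 0.00042488963209361786 (array([-0.15876341,  0.02445771,  0.09884575]), np.float64(-0.3206479503657125))
kl [320.11697145 255.85643336]
km [320.33832636 291.05580788]
kr [320.24324971 323.78787577]
rk [320.21163996 387.04644997]
```

View pics/w1.png

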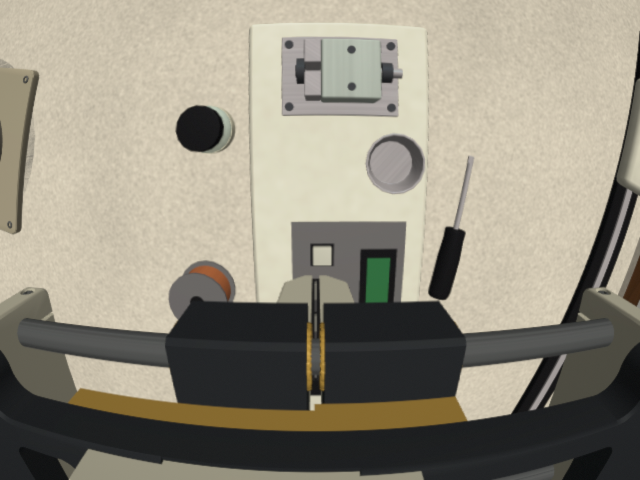

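```bash
python3 -m jog '0 -0.03 0.005 0 0;0 -0.03 0.005 0 0;0 -0.03 0.005 0 0;0 -0.03 0.005 0 0;0 -0.03 0.004 0 0;0 -0.009 0 0.02 0;0 0 0 0.02 0;0 0 0 0.02 0;0 0 0 0 0;0 0 0 0 0'
python3 - <<'E'
from plant import robot
from h import *
s=robot.read_state();c=robot.read_camera("wrist");cv2.imwrite("pics/w2.png",c["color"][:,:,::-1])
print(s["t"],s["tool_pos"],s["force"],todo(s,[.5544,-.1278,.204],15.5))
for n,P in dict(kl=(.5003,-.0006,.087),km=(.509,-.0314,.087),kr=(.5175,-.0624,.087),rk=(.537,-.1326,.086),tgt=(.5544,-.1278,.088)).items():print(n,wproj(c,s,P))
E
```

```text
t: 3.42
tool_pos: [0.5524, -0.1224, 0.2416]
orientation: [-1.901, -2.497, 0.001]
force: [-0.5, -0.3, 0.9]
opening: 0.0003
gripper_force: 0.0
3.4167 [ 0.55240413 -0.12239911  0.24157547] [-0.47996321 -0.28673228  0.89634963] (array([-0.00581512,  0.00058885,  0.03756204]), np.float64(-0.06507537236076111))
kl [285.41965267  52.02017252]
km [285.56944922 100.46613123]
kr [285.68192819 150.6582984 ]
rk [287.63134264 260.39655432]
tgt [314.44024701 261.38939709]
```

View pics/w2.png

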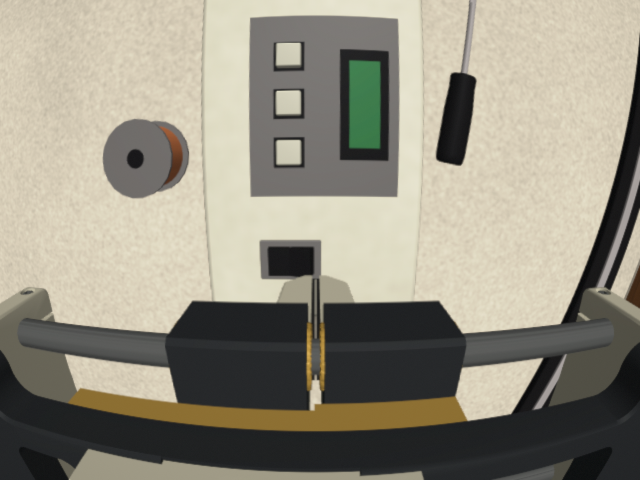

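The near view shows the keys at (289,55), (289,103) and (289,152), and the rocker at (291,261). That is about 2 mm towards stripper +x of the prediction. I'll check the fingertip's projection to see how much of this is camera bias, and move down.

```bash
python3 -m jog '0 -0.007 0.0035 0.01 0;0 0 0 0.015 0;0 0 0 0 0;0 0 0 0 0'
python3 - <<'E'
from plant import robot
from h import *
s=robot.read_state();c=robot.read_camera("wrist");im=c["color"][:,:,::-1]
cv2.imwrite("pics/w3.png",cv2.resize(im[180:320,220:420],None,fx=4,fy=4,interpolation=cv2.INTER_CUBIC))
M=R.from_rotvec(s["orientation"]).as_matrix()
for y in(-.0175,0,.0175):
  for x in (.0075,-.0075):print(x,y,wproj(c,s,s["tool_pos"]+M@[x,y,.084]))
print(s["tool_pos"],s["force"],todo(s,[.537+.0205*.964,-.1326+.0205*.267,.204],15.5))
for n,P in dict(rk=(.537,-.1326,.086)).items():print(n,wproj(c,s,P))
E
```

```text
t: 3.8
tool_pos: [0.5585, -0.1294, 0.2177]
orientation: [-1.903, -2.499, 0.0]
force: [0.2, -0.4, 0.1]
opening: 0.0005
gripper_force: 0.0
0.0075 -0.0175 [275.82200518 279.86683219]
-0.0075 -0.0175 [276.93688176 308.11643118]
0.0075 0 [312.34004912 280.01675147]
-0.0075 0 [312.41623094 308.35456748]
0.0075 0.0175 [348.90849037 279.9043598 ]
-0.0075 0.0175 [347.94157019 308.17493995]
[ 0.55853131 -0.12936371  0.21773266] [ 0.19517935 -0.37503648  0.08978167] (array([ 0.00262208, -0.00110476,  0.0137341 ]), np.float64(-0.09993512397137927))
rk [277.31137399 259.09556099]
```

View pics/w3.png

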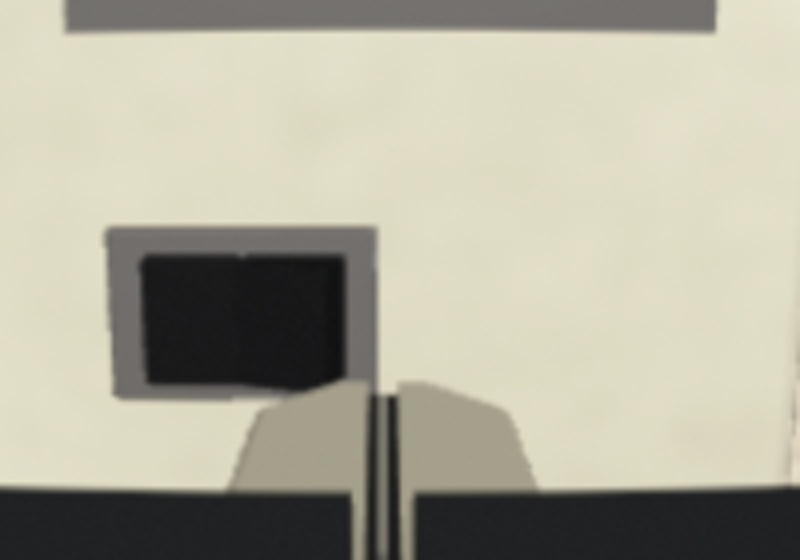

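```bash
python3 -m jog '0 0.002 -0.005 0.01 0;0 0 0 0.012 0;0 0 0 0.01 0;0 0 0 0.006 0;0 0 0 0 0;0 0 0 0 0'
python3 -m jog '0 0 0 0.001 0;0 0 0 0.001 0;0 0 0 0.001 0;0 0 0 0 0'
python3 -m jog '0 0 0 0.001 0;0 0 0 0.001 0;0 0 0 0 0'
```

```text
t: 4.35
tool_pos: [0.5527, -0.1286, 0.1789]
orientation: [-1.903, -2.498, 0.001]
force: [0.1, -0.5, 1.2]
opening: 0.0004
gripper_force: 0.0
t: 4.68
tool_pos: [0.5533, -0.1288, 0.1769]
orientation: [1.904, 2.499, 0.0]
force: [0.3, -0.2, -0.0]
opening: 0.0006
gripper_force: 0.0
t: 4.93
tool_pos: [0.5533, -0.1289, 0.1749]
orientation: [1.904, 2.498, 0.0]
force: [0.7, -0.4, 1.0]
opening: 0.0006
gripper_force: 0.4
```

```bash
python3 -m jog '0 0 0 0.001 0;0 0 0 0.001 0;0 0 0 0 0'
python3 -m jog '0 0 0 0.001 0;0 0 0 0 0'
python3 -m jog '0 0 0 0.001 0;0 0 0 0 0'
```

```text
t: 5.18
tool_pos: [0.5538, -0.1288, 0.1733]
orientation: [1.903, 2.498, 0.002]
force: [2.0, 1.4, 2.4]
opening: 0.0005
gripper_force: 1.5
t: 5.35
tool_pos: [0.5536, -0.1289, 0.1721]
orientation: [1.903, 2.498, 0.001]
force: [2.6, 0.1, 4.2]
opening: 0.0003
gripper_force: 1.7
t: 5.52
tool_pos: [0.5533, -0.1289, 0.1707]
orientation: [1.904, 2.499, -0.0]
force: [1.9, 0.1, 2.9]
opening: 0.0001
gripper_force: 1.6
```

```bash
python3 -m jog '0 0 0 0.0005 0;0 0 0 0 0'
python3 -m jog '0 0 0 0.0005 0;0 0 0 0 0'
```

```text
t: 5.68
tool_pos: [0.5532, -0.1289, 0.1704]
orientation: [1.904, 2.499, -0.0]
force: [2.0, -0.4, 4.1]
opening: 0.0007
gripper_force: 1.9
t: 5.85
tool_pos: [0.5533, -0.1289, 0.1703]
orientation: [1.904, 2.499, 0.0]
force: [0.7, 0.9, 7.5]
opening: 0.0007
gripper_force: 3.7
```

```bash
python3 -m jog '0 0 0 0.0005 0;0 0 0 0 0;0 0 0 0 0'
python3 -m jog '0 0 0 0 0;0 0 0 -0.01 0;0 0 0 -0.02 0;0 0 0 -0.02 0;0 0.03 -0.005 0 0;0 0.03 -0.006 0 0;0 0.03 -0.005 0 0;0 0 0 0 0;0 0 0 0 0'
python3 - <<'E'
from plant import robot
from h import *
s=robot.read_state()
print(s["tool_pos"],s["force"],todo(s,[.509,-.0314,.171+.05],15.5))
a=robot.read_camera("top")["color"][:,:,::-1];b=robot.read_camera("scene")["color"][:,:,::-1]
f=lambda i,x,y:cv2.resize(i[y-35:y+35,x-45:x+45],(400,311),interpolation=cv2.INTER_CUBIC)
cv2.imwrite("pics/c1.png",np.hstack([f(a,432,238),f(b,245,328)]))
E
```

```text
t: 6.1
tool_pos: [0.5533, -0.1289, 0.1702]
orientation: [1.904, 2.499, -0.0]
force: [-0.1, 0.9, 10.6]
opening: 0.0006
gripper_force: 5.4
t: 6.85
tool_pos: [0.5128, -0.0452, 0.2188]
orientation: [-1.901, -2.5, 0.002]
force: [-0.1, -1.0, 0.4]
opening: 0.0004
gripper_force: 0.0
[ 0.51276435 -0.04524861  0.21879468] [-0.14447103 -0.97975151  0.4469984 ] (array([ 1.43518029e-02,  7.25116090e-05, -2.19960967e-03]), np.float64(0.011351125114662963))
```

View pics/c1.png

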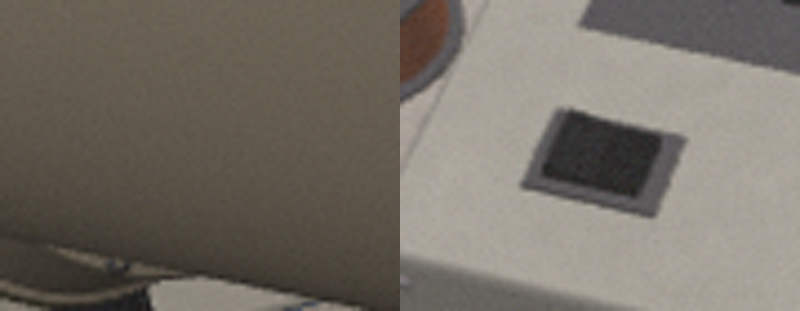

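The scene view (right) shows the rocker tilted the other way: its near side is raised and a strip of bezel is visible on the far side. It is on, so the middle key is next.

```bash
python3 -m jog '0 0.014 0 0 0;0 0 0 0.02 0;0 0 0 0.015 0;0 0 0 0.006 0;0 0 0 0 0;0 0 0 0 0'
python3 -m jog '0 0 0 0.002 0;0 0 0 0.002 0;0 0 0 0.002 0;0 0 0 0 0'
python3 -m jog '0 0 0 0.001 0;0 0 0 0.001 0;0 0 0 0.001 0;0 0 0 0 0'
```

```text
t: 7.45
tool_pos: [0.5101, -0.033, 0.1782]
orientation: [-1.904, -2.498, 0.001]
force: [1.2, 0.1, 1.1]
opening: 0.0005
gripper_force: 0.0
t: 7.78
tool_pos: [0.5102, -0.0329, 0.1722]
orientation: [1.904, 2.499, 0.0]
force: [-0.3, 0.7, -0.1]
opening: 0.0
gripper_force: 0.0
t: 8.12
tool_pos: [0.5103, -0.0328, 0.1694]
orientation: [1.904, 2.499, 0.0]
force: [-0.1, -0.6, 3.0]
opening: 0.0003
gripper_force: 1.4
```

```bash
python3 -m jog '0 0 0 0.001 0;0 0 0 0.001 0;0 0 0 0 0;0 0 0 0 0'
python3 -m jog '0 0 0 0.0005 0;0 0 0 0.0005 0;0 0 0 0 0;0 0 0 0 0'
```

```text
t: 8.45
tool_pos: [0.5103, -0.0328, 0.1675]
orientation: [1.904, 2.498, 0.0]
force: [-0.8, 0.1, 4.6]
opening: 0.0002
gripper_force: 2.0
t: 8.78
tool_pos: [0.5104, -0.0328, 0.1673]
orientation: [1.904, 2.499, 0.0]
force: [-4.1, 0.6, 11.1]
opening: 0.0004
gripper_force: 5.9
```

On the stop at 11 N. Hold for 1.5 s, then release and retreat up.

```bash
python3 -m jog '0 0 0 0 0;0 0 0 0 0;0 0 0 0 0;0 0 0 0 0;0 0 0 0 0;0 0 0 0 0;0 0 0 0 0;0 0 0 0 0;0 0 0 0 0;0 0 0 0 0'
python3 -m jog '0 0 0 0 0;0 0 0 0 0;0 0 0 0 0;0 0 0 0 0;0 0 0 0 0;0 0 0 0 0;0 0 0 0 0;0 0 0 0 0'
python3 -m jog '0 0 0 -0.005 0;0 0 0 -0.015 0;0 0 0 -0.03 0;0 0 0 -0.03 0;0 0 0 -0.03 0;0 0 0 0 0;0 0 0 0 0;0 0 0 0 0'
python3 - <<'E'
from plant import robot
from h import *
s=robot.read_state();c=robot.read_camera("scene")["color"][:,:,::-1]
cv2.imwrite("pics/c2.png",cv2.resize(c[150:400,150:420],None,fx=2,fy=2,interpolation=cv2.INTER_CUBIC))
E
```

```text
t: 9.62
tool_pos: [0.5104, -0.0329, 0.1673]
orientation: [1.904, 2.498, 0.0]
force: [-4.3, -0.1, 11.9]
opening: 0.0004
gripper_force: 5.9
t: 10.28
tool_pos: [0.5104, -0.0328, 0.1673]
orientation: [1.904, 2.498, 0.0]
force: [-5.3, 0.1, 11.6]
opening: 0.0008
gripper_force: 5.9
t: 10.95
tool_pos: [0.5098, -0.0327, 0.2753]
orientation: [-1.903, -2.498, 0.001]
force: [1.3, -0.5, -0.7]
opening: 0.0004
gripper_force: 0.0
```

View pics/c2.png

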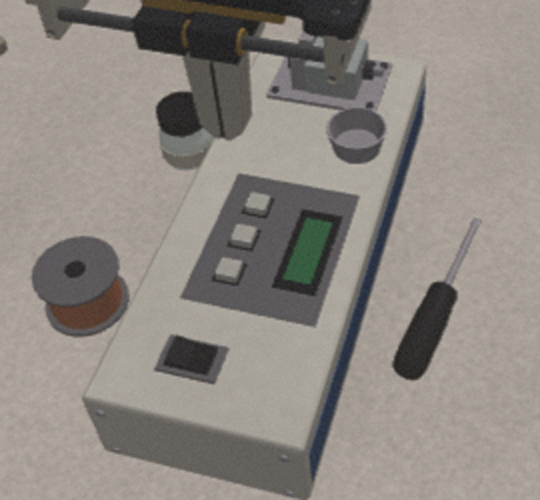

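The rocker is on, all three keys are up, nothing else has moved, and the tool is clear.

```bash
python3 -c "
from plant import robot
print(robot.close_job())"
```

```text
the job is handed in; nothing more can be done
None
```

The job is handed in with no verdict returned: the rocker is on, the middle key was held down on its stop for about 1.5 s at about 12 N and came back up, and the last picture shows nothing else moved and the arm clear.

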